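Proof a finished seal on the proofing board

ROBOT

A 6-joint arm with a two-finger parallel gripper is mounted at the origin on a cart in front of the work surface, level with it; the furniture and walls round the work are solid. World frame = base frame: x ahead of the robot, y to its left, z up, the work surface at z = 0. Lengths are in m, angles in rad, forces in N, time in s.
With the tool pointing down it reaches from about 0.325 to 0.775 m from the base axis. Payload 9.3 kg.
Tool frame: the origin (TCP) lies on the mounting face of the last link; the fingertips stand 173 mm ahead of it and the grasp point (between the pads) lies 155 mm ahead of it; z points along the fingers, y is the line along which they close (so a half turn about z gives the same grasp; the last joint's range is limited). The gripper opens to 85 mm and grips with 20 to 120 N. Pads are 22 mm wide; open, the fingers measure 114 mm over their backs; the gripper's body (76 mm by 85 mm) begins 54 mm behind the grasp point. The pads swing forward as they close: fully open they stand 13 mm farther back than shut.
Start: joints at [1.045, 0.259, 0.021, 1.334, 0, 1.418], TCP at [0.2, 0.512, 0.405] pointing down, gripper open.
Joint ranges: [-3.04, 3.04], [-0.91, 1.82], [-1.04, 1.36], [-1.92, 1.95], [-1.52, 1.45], [-3.14, 3.14]. Speed limits (rad/s): [2.22, 2.22, 2.79, 3.14, 3.14, 3.14].

INTERFACE

Orientations are given as a unit quaternion [x, y, z, w].
In Python, from bench import env gives the robot as it stands. The module is installed in compiled form; this text tells all that it offers.
- The arm moves only by the tool arm_command, never from a script. Its argument "increments" is a list of rows, each an object of numbers: "tx", "ty", "tz": the shift along the tool's x, y, z in m; "spin": the turn about the tool's z in rad. A call has 1 to 20 rows; each row shifts and turns the commanded pose from where the row before left it, along the tool's axes as they then stand; what a row does not reach is not made up. A row lasts 1/8 s, in which the tool goes at most 62.5 mm and 10.7 degrees, less where a joint would pass 70% of its speed; a pose out of reach is approached as far as the arm can. A call with a gripper value outside its range is refused whole. "hand" is the closure, from 0 (fully open) to 1 (shut), set as the call begins (left out, the last holds). The fingers move at their own pace and stop on an object; "grip_force" is the grip in N (left out, the last holds). Time passes only in rows, so rows that do not move let the fingers close. It gives the time, the measured TCP pose, the force, the opening and the grip force at its end, in the units of the state.
- env.state(): the state, without advancing time (a new reading comes with each control period).
- env.grab_frame(name): name is "side" or "top"; returns a dict with "frame" (480x640x3 uint8, red, green, blue), "K" (3x3 intrinsics, pixels), "world_to_cam" (4x4, takes a point from world to camera coordinates). Camera axes: x right, y down, z forward; pixel columns grow to the right and rows downward; lengths in m; the calibration is good to about 2 mm. A picture is of the moment at which its call begins. There is no depth.
- env.close_job(): hands the job in; it is judged then, once.
The state is a dict: "time_s": time; "joint_pos": joint angles; "qd": joint speeds; "effort": joint torques, N m; "eef_pos": TCP position; "orientation": TCP orientation; "contact_force": force on the tool from outside, world axes, zero at the start; "torque": the same for the moment, N m; "grip_width": opening from 0.0 (shut) to 1.0 (fully open); "finger_force": force on a finger pad.
Only numpy, scipy, OpenCV 4.12 (cv2) and the standard library are available. Lean on these libraries where they do the work, as an engineer would, in place of code of your own. Each camera call takes 0.05 s, during which the arm holds its last target. There are 200 camera calls.

TASK

Pull the brass square in against its stop pin, so that it marks the place on the card. Then take the orange round-topped seal out of the two-part box, dab its face on the red paste in the open tin, and press it firmly and upright onto the card, snug in the inner corner of the brass square with its sides parallel to the square; lift it straight off without smearing. Last, set the seal gently upright again in its own compartment, leaving the dark seal undisturbed.

Things in the scene. Friction and masses are not known exactly. Their poses are not given: they have to be found in the camera images.
- square (a joint): brass L-shaped seal square that swings flat over the card on an upright pivot at the right end of the proofing board's far side. 0 = against its stop pin, in place for stamping; grows (rad, up to 1.0) as it is swung away from the robot, clockwise seen from above. It is stiff and stays where it is left; about 2 N at the knob moves it. Its legs are 8 mm thick, undersides at z 22.5 mm, tops at z 30.5 mm; the long leg is 18 mm wide, the short one 14 mm.
- square_knob (a point): middle of the grip of the black knob that stands on the free end of the square's long leg: 15 mm across, grip from z 39 to 59 mm, point at z 49.5 mm, 122 mm from the pivot axis.
- square_pivot (a point): point on the square's upright pivot axis, at the height of the knob's middle; fixed to the proofing board, axes as print_spot.
- print_spot (a point): the place for the impression on top of the cream card, z 21 mm: the seal's face centre when the seal stands in the square's inner corner (square at its stop) with 1 mm between it and each leg. Axes belong to the proofing board (wood, 150 x 184 mm): z up; the long leg's inner edge runs along y, 17.5 mm to the +x side; the short leg's inner edge runs along x, 17.5 mm to the -y side.
- mat: soft dark green stamping mat, 110 x 122 mm, let into the proofing board, with the cream card (92 x 100 mm, red printed border) fixed on it; card top at z 21 mm. Origin at the board's underside, below the print spot. The mat sinks 1 mm for every 4 N, at most 3 mm; a firm press sinks it 1.5 to 3 mm.
- seal_centre (a point): middle, half-way up, of the orange round-topped stone seal: 33 x 33 x 76 mm, flat sides up to 60 mm above the face, about 0.22 kg; axes square to its sides, z up. It stands face down in one compartment of the box; hold it in its upper half, across the compartment's long side.
- seal_face (a point): centre of the orange seal's flat lower face (the carved one), 38 mm below its middle; axes as seal_centre.
- orange_seal: the orange seal itself; origin and axes as seal_face.
- ink_tin: small open round red tin filled with red seal paste, 48 mm across, 12 mm high, loose on the table; origin at the centre of its underside. The paste is firm and level with the rim.
- seal_box: open brocade box, 98 (x) x 128 (y) x 48 mm high, fixed; origin at the centre of its underside, floor 3 mm and walls 3 mm thick. A 4 mm partition along x at y = 0, 44 mm high, leaves two compartments of 92 x 59 mm with centres at y = +31.5 and -31.5 mm: one holds the orange seal, the other the dark one.
- dark_centre (a point): middle of the dark red-and-black flat-topped seal, 35 x 36 x 68 mm, that stands in the other compartment and stays there.
- dark_seal: that dark seal; origin at the centre of its underside.

How it is judged:
By the outcome, as a careful person would: the job done as asked, in the order asked, and still so for the second after the job is handed in, with the robot touching nothing.
It also fails if it takes over 58 s, if anything falls off the work surface, if the arm or the gripper's body presses on something with over 40 N, if the wrist force passes 120 N, or if a joint passes its speed limit or range.

## Working session

There is one attempt and no reset: what is moved stays moved. The work goes in short steps, Python scripts to look and compute and a tool call to move; the robot and the scene stay as the last step left them, time stands still between calls to the robot, and variables do not carry over. Pictures are saved under pics/ and viewed, at most 10 in all, crops included, and the job is handed in when it is done.

Besides the shell and the picture viewer there is one more tool, called after "Call:" by a JSON object that holds its "op" and its "data", one argument or row to a line. arm_command: Moves the arm, as the interface text tells. Its arguments: {"type":"object","properties":{"increments":{"type":"array"},"hand":{"type":"number"},"grip_force":{"type":"number"}},"required":["increments"]}

```bash
mkdir -p pics; cat > h.py <<'E'
import numpy as np, cv2
from bench import env
def grab(n,save=None):
    f=env.grab_frame(n)
    if save: cv2.imwrite(f'pics/{save}.png',cv2.cvtColor(f['frame'],cv2.COLOR_RGB2BGR))
    return f
def back(f,uv,z):
    K=np.array(f['K']);T=np.array(f['world_to_cam']);R=T[:3,:3];c=-R.T@T[:3,3]
    d=R.T@np.linalg.inv(K)@np.array([uv[0],uv[1],1.]);s=(z-c[2])/d[2];return (c+s*d)
def proj(f,p):
    K=np.array(f['K']);T=np.array(f['world_to_cam']);q=K@(T[:3,:3]@np.array(p)+T[:3,3]);return q[:2]/q[2]
E
python3 - <<'E'
from h import *
for n in('top','side'):
    f=grab(n,n+'0');T=np.array(f['world_to_cam']);print(n,np.round(-T[:3,:3].T@T[:3,3],3),np.round(f['K'],1).tolist(),np.round(T[:3,:3],3).tolist())
s=env.state();print({k:np.round(v,4).tolist() for k,v in s.items()})
E
```

```text
top [ 0.435 -0.045  0.908] [[464.9, 0.0, 317.1], [0.0, 464.9, 242.7], [0.0, 0.0, 1.0]] [[0.009, -1.0, 0.018], [-0.996, -0.01, -0.09], [0.09, -0.017, -0.996]]
side [0.377 0.865 0.539] [[559.8, 0.0, 315.2], [0.0, 559.8, 246.0], [0.0, 0.0, 1.0]] [[-0.986, -0.166, -0.011], [-0.063, 0.437, -0.897], [0.153, -0.884, -0.442]]
{'time_s': 0.1, 'joint_pos': [1.0454, 0.2591, 0.0209, 1.3337, 0.0, 1.4182], 'qd': [0.0003, -0.0005, 0.0027, 0.001, -0.0016, -0.0006], 'effort': [0.0053, -55.6691, 34.5073, 0.0116, -0.0002, 0.0], 'eef_pos': [0.2003, 0.5122, 0.4041], 'orientation': [0.1853, 0.9827, -0.0005, -0.0002], 'contact_force': [0.0944, -0.6466, -0.2757], 'torque': [-0.0283, -0.0439, 0.028], 'finger_force': 0.0, 'grip_width': 1.0009}
```

View pics/top0.png

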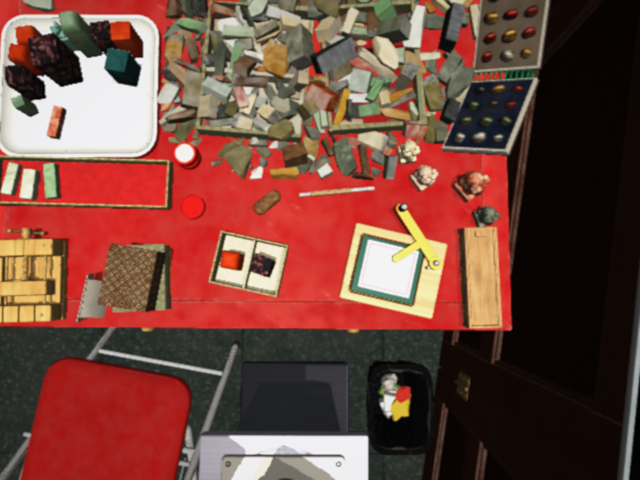

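View pics/side0.png

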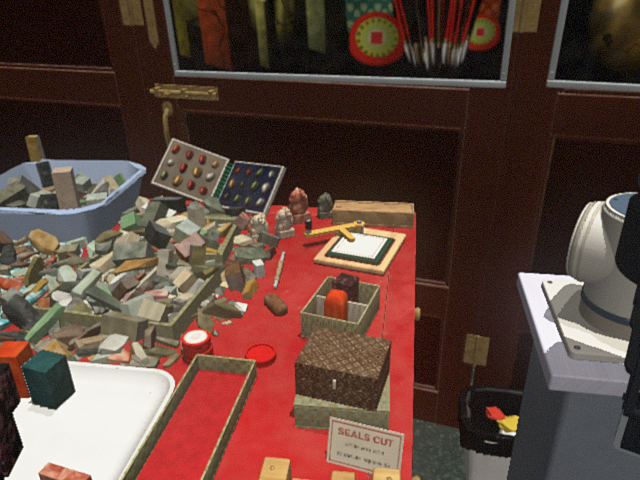

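The top view shows the box at (248,263) with the orange seal on the left at (231,260). The tin is at (193,207), the board around (395,270), the knob at (403,208) and the pivot at (435,263). I'll zoom in next.

```bash
python3 - <<'E'
import cv2,numpy as np
t=cv2.imread('pics/top0.png');s=cv2.imread('pics/side0.png')
r=lambda im,x,y,w,h,k:cv2.resize(im[y:y+h,x:x+w],None,fx=k,fy=k,interpolation=cv2.INTER_CUBIC)
C=np.zeros((600,800,3),np.uint8)
def put(a,x,y):C[y:y+a.shape[0],x:x+a.shape[1]]=a
put(r(t,335,195,120,130,3.3333),0,0)     #400x433
put(r(t,170,190,125,110,3.2),400,0)  #400x352
put(r(s,295,210,120,70,3.3333),0,434-67+67-0) if False else None
put(r(s,300,200,130,62,3.0)[:166],0,434)
put(r(s,290,265,100,75,3.2),400,355)
cv2.imwrite('pics/z1.png',C)
E
```

```text
(no output)
```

View pics/z1.png

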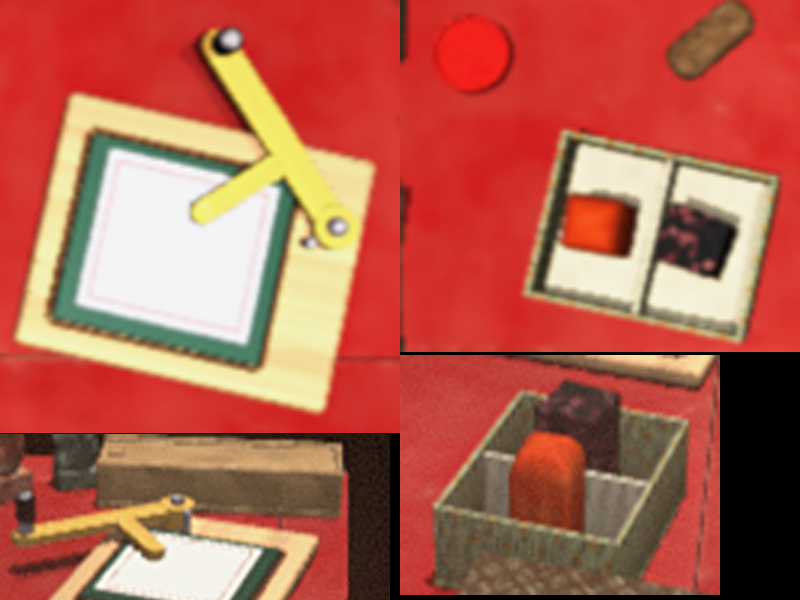

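```bash
cat >> h.py <<'E'
from scipy.optimize import least_squares
def rect(f,uv,lx,ly,z):
    # corners given order: (+x,+y),(+x,-y),(-x,-y),(-x,+y)
    c=np.array([[1,1],[1,-1],[-1,-1],[-1,1]])*[lx/2,ly/2]
    P=np.array([back(f,p,z)[:2] for p in uv])
    def m(q):
        R=np.array([[np.cos(q[2]),-np.sin(q[2])],[np.sin(q[2]),np.cos(q[2])]]);return c@R.T+q[:2]
    r=least_squares(lambda q:(m(q)-P).ravel(),[*P.mean(0),0]);return r.x,np.abs(r.fun).max()
def plan(xyz,yaw):
    """tool shift/spin from now to TCP xyz with tool-y at world angle yaw (mod pi); shift in CURRENT tool axes"""
    from scipy.spatial.transform import Rotation as Ro
    s=env.state();R=Ro.from_quat(s['orientation']).as_matrix();d=R.T@(np.array(xyz)-s['eef_pos'])
    a=np.arctan2(R[1,1],R[0,1]);sp=-((yaw-a+np.pi/2)%np.pi-np.pi/2)
    Rz=Ro.from_euler('z',sp).as_matrix();print('shift before spin',np.round(d,4),'spin',round(sp,4),'shift if after spin',np.round(Rz.T@d,4))
E
python3 - <<'E'
from h import *
f=grab('top');k=10/3
A=lambda X,Y:((X+.5)/k-.5+335,(Y+.5)/k-.5+195)
B=lambda X,Y:((X-400+.5)/3.2-.5+170,(Y+.5)/3.2-.5+190)
for z in(.016,.02):print('board',z,rect(f,[A(72,94),A(375,163),A(323,412),A(15,341)],.150,.184,z))
print('green',rect(f,[A(93,131),A(297,183),A(262,367),A(52,322)],.110,.122,.02))
print('card',rect(f,[A(108,150),A(280,190),A(247,345),A(76,306)],.092,.100,.021))
print('box',rect(f,[B(562,131),B(778,178),B(745,342),B(525,296)],.098,.128,.048))
kn=back(f,A(231,40),.061);pv=back(f,A(337,227),.04);print('knob',kn,'pivot',pv,np.linalg.norm((kn-pv)[:2]),np.arctan2(*(kn-pv)[1::-1]))
print('tin',back(f,B(473,55),.012))
im=f['frame'].astype(int);r,g,b=im[...,0],im[...,1],im[...,2]
print(im[256-0,231],im[207,193])
m=((r>150)&(g>45)&(b<45)&(r-g>80)).astype(np.uint8)[240:290,210:250]
n,l,st,ce=cv2.connectedComponentsWithStats(m);i=1+st[1:,4].argmax();print(st[i],ce[i]+[210,240],cv2.minAreaRect(np.argwhere(l==i)[:,::-1].astype(np.float32)))
c=ce[i]+[210,240];print('seal@.079',back(f,c,.079),'@.06',back(f,c,.06))
E
```

```text
board 0.016 (array([ 0.46473618, -0.20761984, -0.21866643]), np.float64(0.0023607929557287743))
board 0.02 (array([ 0.46460456, -0.20688873, -0.21866638]), np.float64(0.002767977310812797))
green (array([ 0.46526878, -0.19518533, -0.21392837]), np.float64(0.0016367699544393988))
card (array([ 0.46686677, -0.19601715, -0.21450479]), np.float64(0.0009979217380284011))
box (array([ 0.47342228,  0.06654861, -0.19605597]), np.float64(0.0011144814267016745))
knob [ 0.58064991 -0.21937722  0.061     ] pivot [ 0.47847887 -0.28271157  0.04      ] 0.12020882601040471 0.5549130099666081
tin [0.58388671 0.18216391 0.012     ]
[241  74  25] [242  32  27]
[ 11  11  17  18 238] [228.92016807 259.5210084 ] ((18.91891860961914, 19.486488342285156), (15.45350456237793, 15.782302856445312), 9.462322235107422)
seal@.079 [0.47881392 0.0975958  0.079     ] @.06 [0.47980923 0.10085379 0.06      ]
```

```bash
python3 - <<'E'
from h import *
plan([.582,-.218,.30],2.126)
E
```

```text
shift before spin [-0.6214 -0.5409  0.1047] spin -0.928 shift if after spin [ 0.0604 -0.8216  0.1047]
```

Call:
{"op": "arm_command", "data": {
  "increments": [
    {"spin":-0.186},
    {"spin":-0.186},
    {"spin":-0.186},
    {"spin":-0.186},
    {"spin":-0.186},
    {"tx":0.004,"ty":-0.0548,"tz":0.007},
    {"tx":0.004,"ty":-0.0548,"tz":0.007},
    {"tx":0.004,"ty":-0.0548,"tz":0.007},
    {"tx":0.004,"ty":-0.0548,"tz":0.007},
    {"tx":0.004,"ty":-0.0548,"tz":0.007},
    {"tx":0.004,"ty":-0.0548,"tz":0.007},
    {"tx":0.004,"ty":-0.0548,"tz":0.007},
    {"tx":0.004,"ty":-0.0548,"tz":0.007},
    {"tx":0.004,"ty":-0.0548,"tz":0.007},
    {"tx":0.004,"ty":-0.0548,"tz":0.007},
    {"tx":0.004,"ty":-0.0548,"tz":0.007},
    {"tx":0.004,"ty":-0.0548,"tz":0.007},
    {"tx":0.004,"ty":-0.0548,"tz":0.007},
    {"tx":0.004,"ty":-0.0548,"tz":0.007},
    {"tx":0.004,"ty":-0.0548,"tz":0.007}
  ],
  "hand": 0.45,
  "grip_force": 25
}}

```text
invalid input at $.increments[0]: expected keys tx, ty, tz, spin
```

```bash
python3 - <<'E'
from h import *
plan([.582,-.218,.211],2.126)
s=env.state();print(s['time_s'],s['eef_pos'],s['grip_width'],s['joint_pos'])
f=grab('side');p=proj(f,s['eef_pos']-np.array([0,0,.173]));print('tip side',p,'knob',proj(f,[.582,-.218,.0495]))
E
```

```text
shift before spin [-0.6215 -0.5408  0.1937] spin -0.928 shift if after spin [ 0.0604 -0.8216  0.1937]
0.15 [0.20031884 0.51218514 0.4041854 ] 1.0000893874413568 [ 1.04537969e+00  2.59095496e-01  2.09314548e-02  1.33372526e+00
 -2.93790265e-06  1.41819611e+00]
tip side [629.83794508 422.14044073] knob [307.35779392 223.65717639]
```

All four keys are required in every row.

Call:
{"op": "arm_command", "data": {
  "increments": [
    {"tx":0,"ty":0,"tz":0,"spin":-0.186},
    {"tx":0,"ty":0,"tz":0,"spin":-0.186},
    {"tx":0,"ty":0,"tz":0,"spin":-0.186},
    {"tx":0,"ty":0,"tz":0,"spin":-0.186},
    {"tx":0,"ty":0,"tz":0,"spin":-0.186},
    {"tx":0.004,"ty":-0.0548,"tz":0.007,"spin":0},
    {"tx":0.004,"ty":-0.0548,"tz":0.007,"spin":0},
    {"tx":0.004,"ty":-0.0548,"tz":0.007,"spin":0},
    {"tx":0.004,"ty":-0.0548,"tz":0.007,"spin":0},
    {"tx":0.004,"ty":-0.0548,"tz":0.007,"spin":0},
    {"tx":0.004,"ty":-0.0548,"tz":0.007,"spin":0},
    {"tx":0.004,"ty":-0.0548,"tz":0.007,"spin":0},
    {"tx":0.004,"ty":-0.0548,"tz":0.007,"spin":0},
    {"tx":0.004,"ty":-0.0548,"tz":0.007,"spin":0},
    {"tx":0.004,"ty":-0.0548,"tz":0.007,"spin":0},
    {"tx":0.004,"ty":-0.0548,"tz":0.007,"spin":0},
    {"tx":0.004,"ty":-0.0548,"tz":0.007,"spin":0},
    {"tx":0.004,"ty":-0.0548,"tz":0.007,"spin":0},
    {"tx":0.004,"ty":-0.0548,"tz":0.007,"spin":0},
    {"tx":0.004,"ty":-0.0548,"tz":0.007,"spin":0}
  ],
  "hand": 0.45,
  "grip_force": 25
}}

```text
time_s: 2.7
eef_pos: [0.5847, -0.2189, 0.2992]
orientation: [-0.275, 0.961, 0.0, -0.0]
contact_force: [0.3, 0.7, 0.8]
grip_width: 0.551
finger_force: 0.0
```

```bash
python3 - <<'E'
from h import *
plan([.582,-.218,.211],2.126)
s=env.state();print(s['time_s'],s['eef_pos'],s['grip_width'],s['joint_pos'])
f=grab('side','s1');p=proj(f,s['eef_pos']-np.array([0,0,.173]));print('tip side',p,'knob',proj(f,[.582,-.218,.0495]))
c=cv2.imread('pics/s1.png')[90:270,200:440];cv2.imwrite('pics/s1c.png',cv2.resize(c,None,fx=3,fy=3))
E
```

```text
shift before spin [0.0018 0.0022 0.0882] spin 0.0018 shift if after spin [0.0018 0.0022 0.0882]
2.7 [ 0.58468488 -0.21893572  0.29924674] 0.5514009078528702 [-4.92618193e-01  4.29476477e-01  6.33805956e-03  1.14785451e+00
  1.14072085e-04 -1.04962850e+00]
tip side [305.53048021 189.8880131 ] knob [307.35779392 223.65717639]
```

View pics/s1c.png

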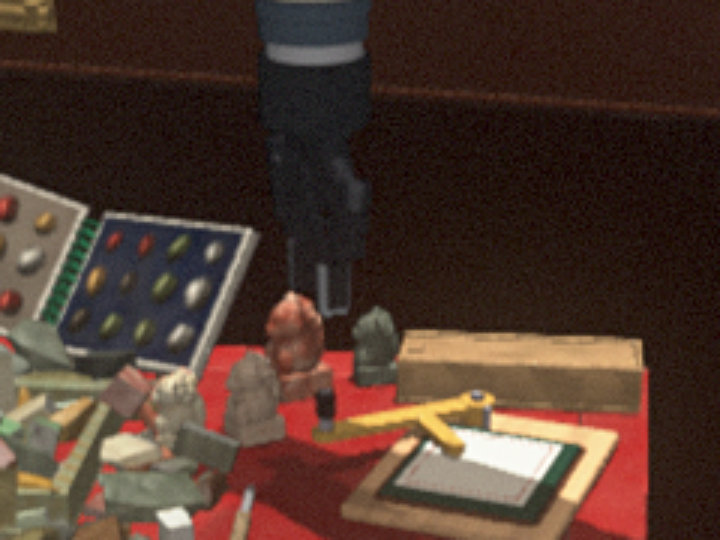

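The side view shows the hand about 90 mm above the knob, which is at (308,224) and matches the projection. I'll narrow the opening because of the figurines and then descend.

Call:
{"op": "arm_command", "data": {
  "increments": [
    {"tx":0.002,"ty":0.002,"tz":0.018,"spin":0},
    {"tx":0,"ty":0,"tz":0.018,"spin":0},
    {"tx":0,"ty":0,"tz":0.018,"spin":0},
    {"tx":0,"ty":0,"tz":0.018,"spin":0},
    {"tx":0,"ty":0,"tz":0.015,"spin":0},
    {"tx":0,"ty":0,"tz":0,"spin":0}
  ],
  "hand": 0.63
}}

```text
time_s: 3.5
eef_pos: [0.581, -0.2164, 0.2115]
orientation: [-0.275, 0.961, 0.001, -0.001]
contact_force: [0.5, 0.6, -0.9]
grip_width: 0.369
finger_force: 0.0
```

Call:
{"op": "arm_command", "data": {
  "increments": [
    {"tx":0,"ty":0,"tz":0,"spin":0},
    {"tx":0,"ty":0,"tz":0,"spin":0},
    {"tx":0,"ty":0,"tz":0,"spin":0},
    {"tx":0,"ty":0,"tz":0,"spin":0}
  ],
  "hand": 1.0,
  "grip_force": 25
}}

```text
time_s: 4.0
eef_pos: [0.5815, -0.2166, 0.2132]
orientation: [-0.275, 0.961, -0.0, 0.0]
contact_force: [1.5, -0.5, 1.2]
grip_width: 0.165
finger_force: 24.7
```

Call:
{"op": "arm_command", "data": {
  "increments": [
    {"tx":0,"ty":0,"tz":0,"spin":-0.025},
    {"tx":0,"ty":0.0061,"tz":0,"spin":-0.05},
    {"tx":0,"ty":0.0061,"tz":0,"spin":-0.05},
    {"tx":0,"ty":0.0061,"tz":0,"spin":-0.05},
    {"tx":0,"ty":0.0061,"tz":0,"spin":-0.05},
    {"tx":0,"ty":0.0061,"tz":0,"spin":-0.05},
    {"tx":0,"ty":0.0061,"tz":0,"spin":-0.05},
    {"tx":0,"ty":0.0061,"tz":0,"spin":-0.05}
  ]
}}

```text
time_s: 5.0
eef_pos: [0.5525, -0.1853, 0.2132]
orientation: [-0.45, 0.893, -0.001, -0.001]
contact_force: [-3.1, -4.1, 4.6]
grip_width: 0.162
finger_force: 24.9
```

Call:
{"op": "arm_command", "data": {
  "increments": [
    {"tx":0,"ty":0.0061,"tz":0,"spin":-0.05},
    {"tx":0,"ty":0.0061,"tz":0,"spin":-0.05},
    {"tx":0,"ty":0.0061,"tz":0,"spin":-0.05},
    {"tx":0,"ty":0.0061,"tz":0,"spin":-0.05},
    {"tx":0,"ty":0.0061,"tz":0,"spin":-0.05},
    {"tx":0,"ty":0.0061,"tz":0,"spin":-0.05}
  ]
}}

```text
time_s: 5.75
eef_pos: [0.5208, -0.1679, 0.2131]
orientation: [-0.578, 0.816, -0.001, -0.001]
contact_force: [-3.4, -7.5, 3.3]
grip_width: 0.159
finger_force: 24.8
```

Call:
{"op": "arm_command", "data": {
  "increments": [
    {"tx":0,"ty":0.003,"tz":0,"spin":-0.025},
    {"tx":0,"ty":0.003,"tz":0,"spin":-0.025}
  ]
}}

```text
time_s: 6.0
eef_pos: [0.5152, -0.166, 0.2131]
orientation: [-0.598, 0.801, -0.001, -0.001]
contact_force: [-2.7, -7.2, 2.7]
grip_width: 0.159
finger_force: 24.8
```

Call:
{"op": "arm_command", "data": {
  "increments": [
    {"tx":0.001,"ty":0.003,"tz":0,"spin":-0.025},
    {"tx":0.0005,"ty":0.003,"tz":0,"spin":-0.025}
  ]
}}

```text
time_s: 6.25
eef_pos: [0.5092, -0.1649, 0.2131]
orientation: [-0.619, 0.786, -0.0, 0.0]
contact_force: [-0.1, 1.0, 5.9]
grip_width: 0.165
finger_force: 25.1
```

Call:
{"op": "arm_command", "data": {
  "increments": [
    {"tx":0.0005,"ty":0.002,"tz":0,"spin":-0.016},
    {"tx":0,"ty":0.002,"tz":0,"spin":-0.016}
  ]
}}

```text
time_s: 6.5
eef_pos: [0.5053, -0.1641, 0.2131]
orientation: [-0.631, 0.776, 0.0, 0.001]
contact_force: [0.5, 1.8, 7.3]
grip_width: 0.16
finger_force: 25.1
```

Call:
{"op": "arm_command", "data": {
  "increments": [
    {"tx":0,"ty":0.0015,"tz":0,"spin":-0.012},
    {"tx":0,"ty":0.0015,"tz":0,"spin":-0.012}
  ]
}}

```text
time_s: 6.75
eef_pos: [0.504, -0.1641, 0.2133]
orientation: [-0.64, 0.768, -0.002, 0.002]
contact_force: [13.3, -0.2, -4.8]
grip_width: 0.161
finger_force: 24.8
```

Call:
{"op": "arm_command", "data": {
  "increments": [
    {"tx":0,"ty":0.0015,"tz":0,"spin":0},
    {"tx":0,"ty":0.001,"tz":0,"spin":0}
  ]
}}

```text
time_s: 7.0
eef_pos: [0.5031, -0.1641, 0.2134]
orientation: [-0.64, 0.768, -0.003, 0.003]
contact_force: [23.5, -1.5, -11.6]
grip_width: 0.16
finger_force: 24.9
```

Call:
{"op": "arm_command", "data": {
  "increments": [
    {"tx":0,"ty":-0.0025,"tz":0,"spin":0},
    {"tx":0,"ty":0,"tz":0,"spin":0}
  ]
}}

```text
time_s: 7.25
eef_pos: [0.5042, -0.1642, 0.2132]
orientation: [-0.64, 0.768, -0.002, 0.002]
contact_force: [10.7, -0.2, -1.2]
grip_width: 0.157
finger_force: 25.1
```

Call:
{"op": "arm_command", "data": {
  "increments": [
    {"tx":0,"ty":0,"tz":0,"spin":0},
    {"tx":0,"ty":0,"tz":0,"spin":0},
    {"tx":0,"ty":0,"tz":-0.02,"spin":0},
    {"tx":0,"ty":0,"tz":-0.04,"spin":0},
    {"tx":0,"ty":0,"tz":-0.04,"spin":0}
  ],
  "hand": 0.6
}}

```text
time_s: 7.88
eef_pos: [0.5019, -0.1637, 0.3134]
orientation: [-0.64, 0.769, 0.001, -0.0]
contact_force: [0.9, 0.3, -1.2]
grip_width: 0.398
finger_force: 0.0
```

```bash
python3 - <<'E'
from h import *
s=env.state();print(s['time_s'],s['eef_pos'],s['grip_width'])
plan([.478,.100,.310],-.196)
E
```

```text
7.875 [ 0.50190752 -0.16370193  0.31339675] 0.3981075364917995
shift before spin [-0.255   0.0713  0.0036] spin 0.0137 shift if after spin [-0.254   0.0748  0.0036]
```

Call:
{"op": "arm_command", "data": {
  "increments": [
    {"tx":-0.032,"ty":0.009,"tz":0,"spin":0.0137},
    {"tx":-0.032,"ty":0.009,"tz":0,"spin":0},
    {"tx":-0.032,"ty":0.009,"tz":0,"spin":0},
    {"tx":-0.032,"ty":0.009,"tz":0,"spin":0},
    {"tx":-0.032,"ty":0.009,"tz":0,"spin":0},
    {"tx":-0.032,"ty":0.009,"tz":0,"spin":0},
    {"tx":-0.032,"ty":0.009,"tz":0,"spin":0},
    {"tx":-0.03,"ty":0.009,"tz":0,"spin":0},
    {"tx":0,"ty":0,"tz":0,"spin":0}
  ],
  "hand": 0.45
}}

```text
time_s: 9.0
eef_pos: [0.4802, 0.1007, 0.3125]
orientation: [-0.636, 0.772, 0.0, -0.0]
contact_force: [-0.7, -0.2, 0.6]
grip_width: 0.548
finger_force: 0.0
```

```bash
python3 - <<'E'
from h import *
f=grab('top','t2');g=grab('side','s2')
for p in('top0','side0'):
    im=cv2.imread(f'pics/{p}.png').astype(int)[...,::-1];r,gg,b=im[...,0],im[...,1],im[...,2]
    m=((r>130)&(gg>42)&(b<60)&(r-gg>80)&(gg-b>10)).astype(np.uint8)
    x0,y0=(210,240) if p=='top0' else (318,280)
    sub=m[y0:y0+50,x0:x0+42];n,l,st,ce=cv2.connectedComponentsWithStats(sub);i=1+st[1:,4].argmax();print(p,st[i][:5]+[x0,y0,0,0,0])
    for row in np.where((l==i).any(1))[0]:
        c=np.where(l[row]==i)[0];print(row+y0,c.min()+x0,c.max()+x0,end='; ')
    print()
G=g
for x,y in((.478,.1),(.475,.1),(.478,.095)):
    R=np.array([[np.cos(-.19),-np.sin(-.19)],[np.sin(-.19),np.cos(-.19)]])
    for nm,F in(('top',f),('side',G)):
        print((x,y),nm,[np.round(proj(F,[*(R@np.array(c)*.0165+[x,y]),.063])).tolist() for c in((1,1),(1,-1),(-1,-1),(-1,1))],np.round(proj(F,[x,y,.079])))
k=4.5;a=cv2.imread('pics/t2.png')[205:325,335:455];b=cv2.imread('pics/s2.png')[205:325,290:420]
C=np.zeros((540,800,3),np.uint8);C[:,:540]=cv2.resize(a,None,fx=k,fy=k,interpolation=cv2.INTER_CUBIC);C[:240,540:]=cv2.resize(b,(260,240));cv2.imwrite('pics/z2.png',C)
s=env.state();print(s['eef_pos'])
E
```

```text
top0 [221 251  18  18 259]
251 223 228; 252 222 235; 253 222 238; 254 222 237; 255 222 237; 256 222 237; 257 222 237; 258 222 237; 259 221 236; 260 221 236; 261 221 236; 262 221 236; 263 221 236; 264 221 236; 265 221 236; 266 222 235; 267 225 235; 268 231 235; 
side0 [325 289  22  30 407]
289 331 338; 290 330 342; 291 329 344; 292 329 345; 293 328 346; 294 328 346; 295 327 346; 296 326 346; 297 326 346; 298 326 346; 299 325 345; 300 325 345; 301 325 344; 302 325 344; 303 325 344; 304 325 344; 305 325 343; 306 325 343; 307 326 343; 308 327 343; 309 326 343; 310 326 343; 311 328 343; 312 326 342; 313 326 342; 314 341 342; 315 341 342; 316 341 342; 317 341 342; 318 341 342; 
(0.478, 0.1) top [[222.0, 250.0], [240.0, 253.0], [236.0, 271.0], [218.0, 268.0]] [228. 260.]
(0.478, 0.1) side [[322.0, 302.0], [329.0, 292.0], [348.0, 296.0], [342.0, 306.0]] [336. 290.]
(0.475, 0.1) top [[222.0, 251.0], [240.0, 255.0], [236.0, 273.0], [218.0, 269.0]] [228. 262.]
(0.475, 0.1) side [[324.0, 303.0], [331.0, 292.0], [350.0, 296.0], [344.0, 306.0]] [338. 291.]
(0.478, 0.095) top [[225.0, 250.0], [243.0, 253.0], [239.0, 271.0], [221.0, 268.0]] [230. 260.]
(0.478, 0.095) side [[323.0, 301.0], [330.0, 291.0], [349.0, 294.0], [343.0, 304.0]] [336. 289.]
[0.48058359 0.09921446 0.31251238]
```

View pics/z2.png

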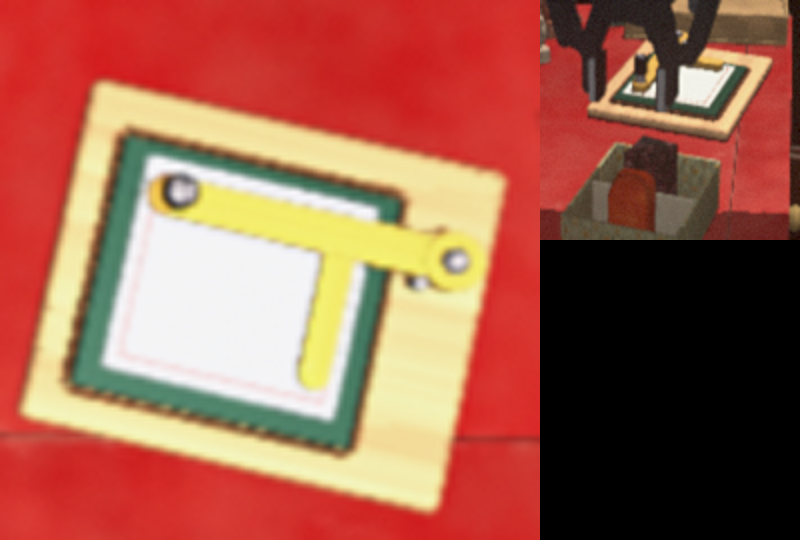

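The top view shows the square home: the long leg runs parallel to the card edge and the knob is at crop (180,190). Next I'll descend on the seal.

```bash
python3 - <<'E'
from h import *
plan([.478,.097,.206],-.15)
E
```

```text
shift before spin [0.0026 0.0021 0.1065] spin -0.0452 shift if after spin [0.0025 0.0022 0.1065]
```

Call:
{"op": "arm_command", "data": {
  "increments": [
    {"tx":0.0026,"ty":0.0021,"tz":0.02,"spin":-0.045},
    {"tx":0,"ty":0,"tz":0.02,"spin":0},
    {"tx":0,"ty":0,"tz":0.02,"spin":0},
    {"tx":0,"ty":0,"tz":0.018,"spin":0},
    {"tx":0,"ty":0,"tz":0.015,"spin":0},
    {"tx":0,"ty":0,"tz":0.0135,"spin":0},
    {"tx":0,"ty":0,"tz":0,"spin":0}
  ]
}}

```text
time_s: 9.98
eef_pos: [0.478, 0.0965, 0.2054]
orientation: [-0.651, 0.759, 0.001, -0.001]
contact_force: [-0.2, 0.8, 0.6]
grip_width: 0.551
finger_force: 0.0
```

Call:
{"op": "arm_command", "data": {
  "increments": [
    {"tx":0,"ty":0,"tz":0,"spin":0},
    {"tx":0,"ty":0,"tz":0,"spin":0},
    {"tx":0,"ty":0,"tz":0,"spin":0},
    {"tx":0,"ty":0,"tz":0,"spin":0}
  ],
  "hand": 1.0,
  "grip_force": 40
}}

```text
time_s: 10.48
eef_pos: [0.4784, 0.0971, 0.2066]
orientation: [-0.652, 0.758, -0.0, 0.0]
contact_force: [-0.2, -0.8, 3.7]
grip_width: 0.375
finger_force: 40.5
```

Call:
{"op": "arm_command", "data": {
  "increments": [
    {"tx":0,"ty":0,"tz":-0.008,"spin":0},
    {"tx":0,"ty":0,"tz":-0.02,"spin":0},
    {"tx":0,"ty":0,"tz":-0.025,"spin":0},
    {"tx":0,"ty":0,"tz":-0.025,"spin":0},
    {"tx":0,"ty":0,"tz":-0.025,"spin":0},
    {"tx":0,"ty":0,"tz":0,"spin":0}
  ]
}}

```text
time_s: 11.22
eef_pos: [0.4785, 0.0972, 0.3108]
orientation: [-0.652, 0.758, -0.001, 0.001]
contact_force: [-0.7, -0.4, -0.5]
grip_width: 0.373
finger_force: 40.2
```

```bash
python3 - <<'E'
from h import *
t=cv2.imread('pics/top0.png').astype(int)[...,::-1]
f=env.grab_frame('top');s0=cv2.imread('pics/side0.png').astype(int)[...,::-1];g=env.grab_frame('side')
for nm,im,F,(u,v) in(('top',t,f,(193,207)),('side',s0,g,(261,355))):
    sub=im[v-25:v+25,u-25:u+25];r,gg,b=sub[...,0],sub[...,1],sub[...,2]
    print(nm,sub[25,25],sub[25,5],sub[2,25],proj(F,[.584,.182,.012]))
    m=(r>222).astype(np.uint8) if nm=='top' else (r>225).astype(np.uint8)
    n,l,st,ce=cv2.connectedComponentsWithStats(m);i=l[25,25];print(i,st[i],ce[i]+[u-25,v-25])
    if i: print('world',back(F,ce[i]+[u-25,v-25],.012))
plan([.584,.182,.26],-.15)
s=env.state();print(s['time_s'],s['eef_pos'])
cv2.imwrite('pics/s3.png',np.hstack([cv2.resize(g['frame'][200:350,260:400,::-1],None,fx=3,fy=3),cv2.resize(g['frame'][330:380,220:300,::-1],(360,450))]))
E
```

```text
top [242  32  28] [204  32  32] [209  48  44] [192.5555445  206.78696024]
1 [ 14  13  21  23 380] [191.82105263 206.35263158]
world [0.58483512 0.18344558 0.012     ]
side [224  41  35] [199  67  60] [194  54  47] [260.62686707 349.39229875]
0 [   0    0   50   50 2271] [260.61382651 354.67503303]
shift before spin [-0.0999 -0.092   0.0486] spin -0.0013 shift if after spin [-0.0998 -0.0921  0.0486]
11.325 [0.47800073 0.09712558 0.30862733]
```

View pics/s3.png

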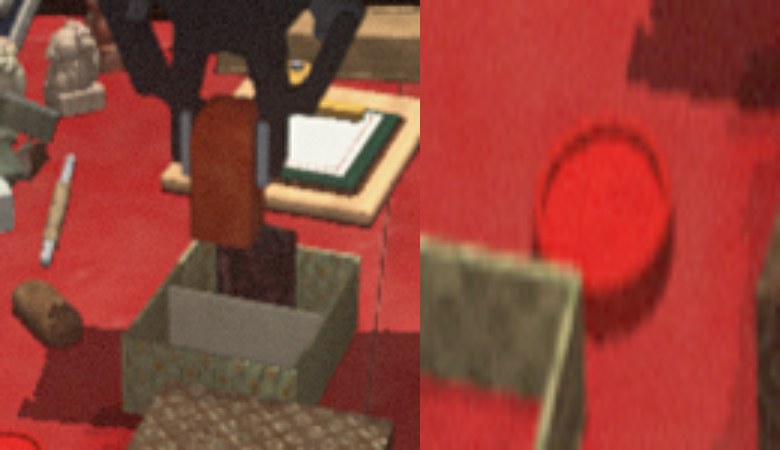

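Call:
{"op": "arm_command", "data": {
  "increments": [
    {"tx":-0.025,"ty":-0.023,"tz":0,"spin":0},
    {"tx":-0.025,"ty":-0.023,"tz":0,"spin":0},
    {"tx":-0.025,"ty":-0.023,"tz":0.01,"spin":0},
    {"tx":-0.025,"ty":-0.023,"tz":0.02,"spin":0},
    {"tx":0,"ty":0,"tz":0.02,"spin":0},
    {"tx":0,"ty":0,"tz":0.015,"spin":0},
    {"tx":0,"ty":0,"tz":0,"spin":0}
  ]
}}

```text
time_s: 12.2
eef_pos: [0.5836, 0.1818, 0.2424]
orientation: [-0.652, 0.759, 0.001, -0.002]
contact_force: [0.6, 0.4, -2.4]
grip_width: 0.377
finger_force: 40.5
```

```bash
python3 - <<'E'
from h import *
g=grab('side','s4');s=env.state();p=s['eef_pos'];print(s['time_s'],p)
R=lambda a:np.array([[np.cos(a),-np.sin(a)],[np.sin(a),np.cos(a)]])
print('pred face corners',[np.round(proj(g,[*(R(-.15)@np.array(c)*.0165+p[:2]),p[2]-.2036]),1).tolist() for c in((1,1),(1,-1),(-1,-1),(-1,1))])
print('tin rim pred',[np.round(proj(g,[.5845+.024*np.cos(a),.183+.024*np.sin(a),.012]),1).tolist() for a in np.arange(0,6.2,np.pi/2)], np.round(proj(g,[.5845,.183+.024,0]),1))
cv2.imwrite('pics/s4c.png',cv2.resize(g['frame'][280:380,210:310,::-1],None,fx=6,fy=6,interpolation=cv2.INTER_CUBIC))
E
```

```text
12.25 [0.58393597 0.18185953 0.24364275]
pred face corners [[245.3, 338.6], [254.1, 326.7], [273.8, 330.3], [265.5, 342.4]]
tin rim pred [[245.2, 348.3], [256.1, 359.3], [275.3, 351.2], [264.0, 340.7]] [256.6 365.7]
```

View pics/s4c.png

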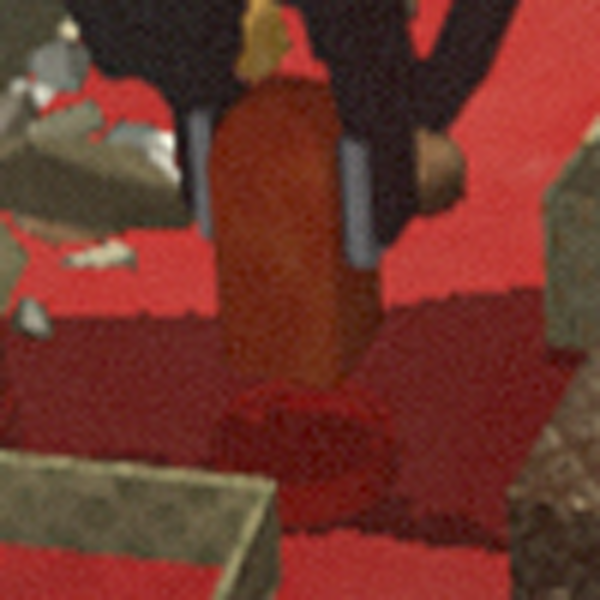

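The side view shows the seal upright above the tin. Seal and tin share the same downward offset of about 2.5 px, so their relative alignment is good. Now dab.

Call:
{"op": "arm_command", "data": {
  "increments": [
    {"tx":-0.002,"ty":0,"tz":0.008,"spin":0},
    {"tx":0,"ty":0,"tz":0.008,"spin":0},
    {"tx":0,"ty":0,"tz":0.006,"spin":0},
    {"tx":0,"ty":0,"tz":0.003,"spin":0},
    {"tx":0,"ty":0,"tz":0,"spin":0}
  ]
}}

```text
time_s: 12.88
eef_pos: [0.5845, 0.184, 0.219]
orientation: [-0.652, 0.759, 0.0, -0.0]
contact_force: [-0.6, -0.2, -2.2]
grip_width: 0.375
finger_force: 40.5
```

Call:
{"op": "arm_command", "data": {
  "increments": [
    {"tx":0,"ty":0,"tz":0.001,"spin":0},
    {"tx":0,"ty":0,"tz":0.001,"spin":0}
  ]
}}

```text
time_s: 13.12
eef_pos: [0.5846, 0.1841, 0.2173]
orientation: [-0.652, 0.759, -0.0, 0.0]
contact_force: [-1.1, 0.2, -2.5]
grip_width: 0.382
finger_force: 40.5
```

Call:
{"op": "arm_command", "data": {
  "increments": [
    {"tx":0,"ty":0,"tz":0.001,"spin":0},
    {"tx":0,"ty":0,"tz":0,"spin":0}
  ]
}}

```text
time_s: 13.38
eef_pos: [0.5845, 0.1841, 0.2161]
orientation: [-0.652, 0.759, 0.0, -0.0]
contact_force: [-0.3, 0.5, -1.6]
grip_width: 0.383
finger_force: 40.5
```

Call:
{"op": "arm_command", "data": {
  "increments": [
    {"tx":0,"ty":0,"tz":0.0008,"spin":0},
    {"tx":0,"ty":0,"tz":0,"spin":0}
  ]
}}

```text
time_s: 13.62
eef_pos: [0.5845, 0.1841, 0.2159]
orientation: [-0.652, 0.759, -0.0, 0.0]
contact_force: [-2.0, 0.1, 5.0]
grip_width: 0.375
finger_force: 41.3
```

Call:
{"op": "arm_command", "data": {
  "increments": [
    {"tx":0,"ty":0,"tz":0.0008,"spin":0},
    {"tx":0,"ty":0,"tz":0,"spin":0}
  ]
}}

```text
time_s: 13.88
eef_pos: [0.5845, 0.1841, 0.2159]
orientation: [-0.652, 0.759, -0.0, 0.0]
contact_force: [-4.1, -1.1, 11.5]
grip_width: 0.374
finger_force: 42.3
```

Call:
{"op": "arm_command", "data": {
  "increments": [
    {"tx":0,"ty":0,"tz":-0.004,"spin":0},
    {"tx":0,"ty":0,"tz":-0.015,"spin":0},
    {"tx":0,"ty":0,"tz":-0.03,"spin":0},
    {"tx":0,"ty":0,"tz":-0.04,"spin":0}
  ]
}}

```text
time_s: 14.38
eef_pos: [0.5844, 0.184, 0.3044]
orientation: [-0.652, 0.759, 0.0, -0.001]
contact_force: [1.2, -1.0, -2.8]
grip_width: 0.38
finger_force: 40.4
```

```bash
cat > sq.py <<'E'
from h import *
f=grab('top');im=cv2.imread('pics/t2.png').astype(float)[...,::-1];B=im[...,2]
def cross(a,pos0):  # first crossing to white going along a
    hi=np.max(a);lo=np.min(a);th=(hi+lo)/2
    for i in range(int(np.argmin(a)),len(a)-1):
        if a[i]<th<=a[i+1]: return pos0+i+(th-a[i])/(a[i+1]-a[i])
# long leg inner edge: v(u)
L=[(u,cross(B[248:272,u],248)) for u in range(382,402)]
L=[(u,v) for u,v in L if v]
# short leg inner (left) edge: scanning leftward from leg
S=[]
for v in range(268,284):
    a=B[v,392:412][::-1];c=cross(a,0)
    if c: S.append((411-c,v))
W=lambda P:np.array([back(f,p,.0225)[:2] for p in P])
def line(P,n):
    c=P.mean(0);u,s,vt=np.linalg.svd(P-c);return c,vt[0],s[1]/np.sqrt(n)
cl,dl,rl=line(W(L),len(L));cs,ds,rs=line(W(S),len(S))
if dl[1]<0:dl=-dl
if ds[0]<0:ds=-ds
print('long',cl,np.arctan2(dl[1],dl[0])-np.pi/2,rl);print('short',cs,np.arctan2(ds[1],ds[0]),rs)
corner=cl+dl*np.linalg.solve(np.c_[dl,-ds],cs-cl)[0];print('corner',corner)
for yaw in(-.205,-.215,-.225):
    ex=np.array([np.cos(yaw),np.sin(yaw)]);ey=np.array([-ex[1],ex[0]])
    k=np.array([.5043,-.1642]);print(yaw,'spot',corner-.0175*ex+.0175*ey,'knob->edge along x',(k-cl)@ex,'knob-corner y',(k-corner)@ey)
print('knob cam',back(f,(335+180.5/4.5-.5,205+190.5/4.5-.5),.061))
print([round(v,1) for u,v in L],[round(float(u),1) for u,v in S])
E
python3 sq.py
```

```text
long [ 0.4889427  -0.20260188] -0.2280033131116339 0.00020550198948813368
short [ 0.45443717 -0.22405384] -0.2227636617999297 0.00017469139971513167
corner [ 0.48249048 -0.23040856]
-0.205 spot [ 0.46891934 -0.20971257] knob->edge along x 0.007218376513695642 knob-corner y 0.06926192234255982
-0.215 spot [ 0.46912698 -0.2095779 ] knob->edge along x 0.006810782175044831 knob-corner y 0.06933720754889787
-0.225 spot [ 0.46933595 -0.2094453 ] knob->edge along x 0.006402506763852152 knob-corner y 0.06940555909226184
knob cam [ 0.50555502 -0.16480316  0.061     ]
[np.float64(255.2), np.float64(255.4), np.float64(255.5), np.float64(255.7), np.float64(256.0), np.float64(256.3), np.float64(256.5), np.float64(256.6), np.float64(256.9), np.float64(257.3), np.float64(257.3), np.float64(257.5), np.float64(257.8), np.float64(258.3), np.float64(258.4), np.float64(258.6), np.float64(259.1), np.float64(259.3), np.float64(259.4), np.float64(259.5)] [404.4, 404.4, 404.1, 403.7, 403.5, 403.4, 403.2, 402.9, 402.6, 402.5, 402.4, 402.1, 401.7, 401.5, 401.4, 401.3]
```

```bash
python3 - <<'E'
from h import *
plan([.4642,-.2043,.300],-.22)
E
```

```text
shift before spin [0.4024 0.0612 0.0094] spin 0.0688 shift if after spin [0.4056 0.0334 0.0094]
```

Call:
{"op": "arm_command", "data": {
  "increments": [
    {"tx":0,"ty":0,"tz":0,"spin":0.0688},
    {"tx":0.02,"ty":0.0017,"tz":0,"spin":0},
    {"tx":0.04,"ty":0.0033,"tz":0,"spin":0},
    {"tx":0.045,"ty":0.0037,"tz":0,"spin":0},
    {"tx":0.045,"ty":0.0037,"tz":0,"spin":0},
    {"tx":0.045,"ty":0.0037,"tz":0,"spin":0},
    {"tx":0.045,"ty":0.0037,"tz":0,"spin":0},
    {"tx":0.045,"ty":0.0037,"tz":0,"spin":0},
    {"tx":0.045,"ty":0.0037,"tz":0,"spin":0},
    {"tx":0.04,"ty":0.0033,"tz":0.01,"spin":0},
    {"tx":0.0256,"ty":0.0021,"tz":0.01,"spin":0},
    {"tx":0.01,"ty":0.0008,"tz":0.02,"spin":0},
    {"tx":0,"ty":0,"tz":0.018,"spin":0},
    {"tx":0,"ty":0,"tz":0,"spin":0}
  ]
}}

```text
time_s: 16.18
eef_pos: [0.4624, -0.2047, 0.2448]
orientation: [-0.625, 0.781, 0.001, -0.0]
contact_force: [-0.6, -0.1, -2.1]
grip_width: 0.382
finger_force: 40.5
```

```bash
python3 - <<'E'
from h import *
g=grab('side','s5');s=env.state();p=s['eef_pos'];print(s['time_s'],p,s['contact_force'])
plan([.4642,-.2043,.2275],-.22)
R=lambda a:np.array([[np.cos(a),-np.sin(a)],[np.sin(a),np.cos(a)]])
h=p[2]-.2038
fm=lambda P:[((np.round(proj(g,q),1)-[270,170])*6).round().tolist() for q in P]
print('face z',h,'crop px corners',fm([[*(R(-.22)@np.array(c)*.0165+p[:2]),h] for c in((1,1),(1,-1),(-1,-1),(-1,1))]))
sp=np.array([.4672,-.2091]);b=lambda x,y,z:[*(sp+R(-.22)@np.array([x,y])),z]
print('square pred: corner,long inner far end,short inner end,knob top',fm([b(.0175,-.0175,.0305),b(.0175,.045,.0305),b(-.035,-.0175,.0305),b(.0265,.0519,.059)]))
cv2.imwrite('pics/s5c.png',cv2.resize(g['frame'][170:270,270:400,::-1],None,fx=6,fy=6,interpolation=cv2.INTER_CUBIC))
E
```

```text
16.225 [ 0.46284253 -0.20469661  0.24561921] [-0.55906781 -0.34583867 -2.20979916]
shift before spin [-0.0007 -0.0013  0.0181] spin 0.0 shift if after spin [-0.0007 -0.0013  0.0181]
face z 0.04181921081100404 crop px corners [[492.0, 388.0], [522.0, 352.0], [611.0, 365.0], [583.0, 403.0]]
square pred: corner,long inner far end,short inner end,knob top [[509.0, 373.0], [451.0, 444.0], [649.0, 395.0], [420.0, 373.0]]
```

View pics/s5c.png

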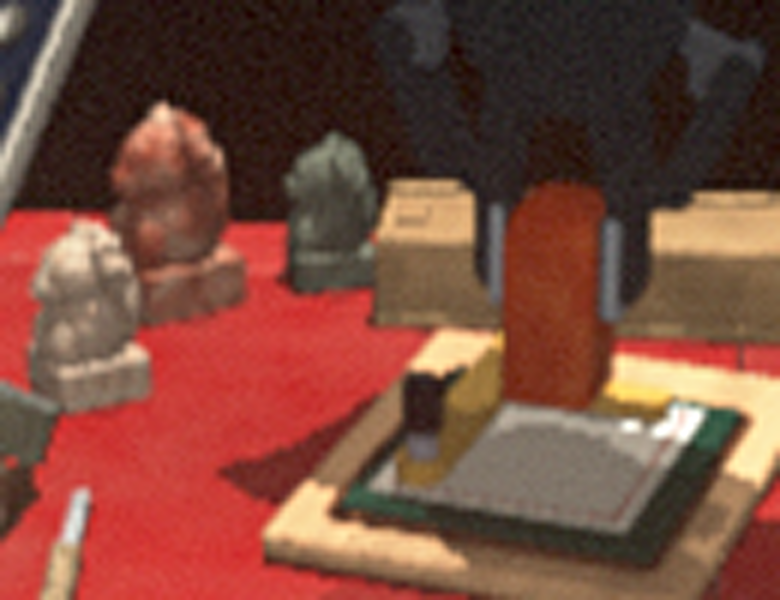

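The side view shows the seal upright above the card with the inner corner behind it and the knob where predicted. I'll lower the seal to just above the card and find each leg by light touch.

Call:
{"op": "arm_command", "data": {
  "increments": [
    {"tx":-0.0005,"ty":-0.001,"tz":0.006,"spin":0},
    {"tx":0,"ty":0,"tz":0.006,"spin":0},
    {"tx":0,"ty":0,"tz":0.005,"spin":0},
    {"tx":0,"ty":0,"tz":0,"spin":0},
    {"tx":0,"ty":0,"tz":0,"spin":0}
  ]
}}

```text
time_s: 16.85
eef_pos: [0.4646, -0.2042, 0.2286]
orientation: [-0.625, 0.78, 0.0, -0.0]
contact_force: [-0.0, -0.3, -2.7]
grip_width: 0.377
finger_force: 40.5
```

Call:
{"op": "arm_command", "data": {
  "increments": [
    {"tx":0,"ty":-0.001,"tz":0,"spin":0},
    {"tx":0,"ty":-0.001,"tz":0,"spin":0},
    {"tx":0,"ty":0,"tz":0,"spin":0}
  ]
}}

```text
time_s: 17.23
eef_pos: [0.4666, -0.2047, 0.2286]
orientation: [-0.625, 0.78, -0.0, 0.0]
contact_force: [0.2, -0.5, -2.7]
grip_width: 0.376
finger_force: 40.5
```

Call:
{"op": "arm_command", "data": {
  "increments": [
    {"tx":0,"ty":-0.0005,"tz":0,"spin":0},
    {"tx":0,"ty":-0.0005,"tz":0,"spin":0},
    {"tx":0,"ty":0,"tz":0,"spin":0}
  ]
}}

```text
time_s: 17.6
eef_pos: [0.4675, -0.2048, 0.2286]
orientation: [-0.625, 0.78, -0.0, 0.0]
contact_force: [-0.7, 0.3, -2.7]
grip_width: 0.375
finger_force: 40.5
```

Call:
{"op": "arm_command", "data": {
  "increments": [
    {"tx":0,"ty":-0.0005,"tz":0,"spin":0},
    {"tx":0,"ty":-0.0005,"tz":0,"spin":0},
    {"tx":0,"ty":0,"tz":0,"spin":0}
  ]
}}

```text
time_s: 17.98
eef_pos: [0.4685, -0.2051, 0.2286]
orientation: [-0.625, 0.78, -0.0, 0.0]
contact_force: [0.1, -0.3, -1.2]
grip_width: 0.378
finger_force: 40.5
```

Call:
{"op": "arm_command", "data": {
  "increments": [
    {"tx":0,"ty":-0.0005,"tz":0,"spin":0},
    {"tx":0,"ty":0,"tz":0,"spin":0}
  ]
}}

```text
time_s: 18.23
eef_pos: [0.4689, -0.2052, 0.2286]
orientation: [-0.625, 0.78, -0.0, 0.0]
contact_force: [-0.2, 0.3, -2.4]
grip_width: 0.379
finger_force: 40.5
```

Call:
{"op": "arm_command", "data": {
  "increments": [
    {"tx":0,"ty":-0.0004,"tz":0,"spin":0},
    {"tx":0,"ty":0,"tz":0,"spin":0}
  ]
}}

```text
time_s: 18.48
eef_pos: [0.4693, -0.2053, 0.2286]
orientation: [-0.625, 0.78, -0.0, 0.0]
contact_force: [0.4, 0.6, -2.1]
grip_width: 0.374
finger_force: 40.5
```

Call:
{"op": "arm_command", "data": {
  "increments": [
    {"tx":0,"ty":-0.0004,"tz":0,"spin":0},
    {"tx":0,"ty":0,"tz":0,"spin":0}
  ]
}}

```text
time_s: 18.73
eef_pos: [0.4697, -0.2054, 0.2286]
orientation: [-0.625, 0.78, -0.0, -0.0]
contact_force: [-0.0, 0.2, -2.0]
grip_width: 0.377
finger_force: 40.5
```

Call:
{"op": "arm_command", "data": {
  "increments": [
    {"tx":0,"ty":-0.0004,"tz":0,"spin":0},
    {"tx":0,"ty":0,"tz":0,"spin":0}
  ]
}}

```text
time_s: 18.98
eef_pos: [0.47, -0.2054, 0.2285]
orientation: [-0.625, 0.78, 0.0, -0.0]
contact_force: [-0.3, -0.9, -2.4]
grip_width: 0.375
finger_force: 40.6
```

Call:
{"op": "arm_command", "data": {
  "increments": [
    {"tx":0,"ty":-0.0004,"tz":0,"spin":0},
    {"tx":0,"ty":0,"tz":0,"spin":0}
  ]
}}

```text
time_s: 19.23
eef_pos: [0.4703, -0.2054, 0.2285]
orientation: [-0.625, 0.781, 0.0, -0.0]
contact_force: [-2.5, 0.5, -1.3]
grip_width: 0.378
finger_force: 40.7
```

```bash
python3 - <<'E'
from h import *
s=env.state();print(s['eef_pos'],s['contact_force'],s['torque'])
E
```

```text
[ 0.47027149 -0.20542639  0.2285154 ] [-2.47292288  0.52427807 -1.33834836] [0.1072941  0.58406404 0.02808024]
```

Contact with the long leg came at TCP x ≈ 0.4699. I'll back off 1 mm and find the short leg.

Call:
{"op": "arm_command", "data": {
  "increments": [
    {"tx":0,"ty":0.0018,"tz":0,"spin":0},
    {"tx":0.0008,"ty":0,"tz":0,"spin":0},
    {"tx":0.0008,"ty":0,"tz":0,"spin":0},
    {"tx":0,"ty":0,"tz":0,"spin":0}
  ]
}}

```text
time_s: 19.73
eef_pos: [0.4684, -0.2068, 0.2286]
orientation: [-0.625, 0.781, -0.0, 0.0]
contact_force: [0.5, -0.0, -1.8]
grip_width: 0.379
finger_force: 40.6
```

Call:
{"op": "arm_command", "data": {
  "increments": [
    {"tx":0.0006,"ty":0,"tz":0,"spin":0},
    {"tx":0.0006,"ty":0,"tz":0,"spin":0},
    {"tx":0,"ty":0,"tz":0,"spin":0}
  ]
}}

```text
time_s: 20.1
eef_pos: [0.4681, -0.2079, 0.2286]
orientation: [-0.625, 0.78, -0.0, 0.0]
contact_force: [0.1, 0.0, -1.8]
grip_width: 0.376
finger_force: 40.6
```

Call:
{"op": "arm_command", "data": {
  "increments": [
    {"tx":0.0006,"ty":0,"tz":0,"spin":0},
    {"tx":0,"ty":0,"tz":0,"spin":0}
  ]
}}

```text
time_s: 20.35
eef_pos: [0.468, -0.2085, 0.2286]
orientation: [-0.625, 0.781, -0.0, -0.0]
contact_force: [0.5, 0.3, -2.8]
grip_width: 0.38
finger_force: 40.6
```

Call:
{"op": "arm_command", "data": {
  "increments": [
    {"tx":0.0006,"ty":0,"tz":0,"spin":0},
    {"tx":0,"ty":0,"tz":0,"spin":0}
  ]
}}

```text
time_s: 20.6
eef_pos: [0.4678, -0.2091, 0.2286]
orientation: [-0.625, 0.781, 0.0, -0.0]
contact_force: [-0.7, -1.3, -3.6]
grip_width: 0.379
finger_force: 40.6
```

Call:
{"op": "arm_command", "data": {
  "increments": [
    {"tx":0.0005,"ty":0,"tz":0,"spin":0},
    {"tx":0,"ty":0,"tz":0,"spin":0}
  ]
}}

```text
time_s: 20.85
eef_pos: [0.4677, -0.2095, 0.2286]
orientation: [-0.625, 0.78, -0.0, -0.0]
contact_force: [-0.5, 0.9, -2.7]
grip_width: 0.379
finger_force: 40.6
```

Call:
{"op": "arm_command", "data": {
  "increments": [
    {"tx":0.0005,"ty":0,"tz":0,"spin":0},
    {"tx":0,"ty":0,"tz":0,"spin":0}
  ]
}}

```text
time_s: 21.1
eef_pos: [0.4676, -0.21, 0.2286]
orientation: [-0.625, 0.781, -0.0, 0.0]
contact_force: [-0.4, -0.2, -2.5]
grip_width: 0.381
finger_force: 40.6
```

Call:
{"op": "arm_command", "data": {
  "increments": [
    {"tx":0.0005,"ty":0,"tz":0,"spin":0},
    {"tx":0,"ty":0,"tz":0,"spin":0}
  ]
}}

```text
time_s: 21.35
eef_pos: [0.4675, -0.2105, 0.2286]
orientation: [-0.625, 0.78, 0.0, -0.0]
contact_force: [0.2, 0.1, -1.4]
grip_width: 0.376
finger_force: 40.6
```

Call:
{"op": "arm_command", "data": {
  "increments": [
    {"tx":0.0005,"ty":0,"tz":0,"spin":0},
    {"tx":0,"ty":0,"tz":0,"spin":0}
  ]
}}

```text
time_s: 21.6
eef_pos: [0.4674, -0.211, 0.2286]
orientation: [-0.625, 0.78, -0.0, 0.0]
contact_force: [-0.6, 0.3, -2.0]
grip_width: 0.377
finger_force: 40.6
```

Call:
{"op": "arm_command", "data": {
  "increments": [
    {"tx":0.0005,"ty":0,"tz":0,"spin":0},
    {"tx":0,"ty":0,"tz":0,"spin":0}
  ]
}}

```text
time_s: 21.85
eef_pos: [0.4673, -0.2115, 0.2286]
orientation: [-0.625, 0.78, 0.0, 0.0]
contact_force: [-0.1, -1.2, -3.0]
grip_width: 0.379
finger_force: 40.6
```

Call:
{"op": "arm_command", "data": {
  "increments": [
    {"tx":0.0005,"ty":0,"tz":0,"spin":0},
    {"tx":0,"ty":0,"tz":0,"spin":0}
  ]
}}

```text
time_s: 22.1
eef_pos: [0.4672, -0.212, 0.2286]
orientation: [-0.625, 0.78, -0.0, -0.0]
contact_force: [0.7, 1.0, -2.0]
grip_width: 0.38
finger_force: 40.6
```

Call:
{"op": "arm_command", "data": {
  "increments": [
    {"tx":0.0005,"ty":0,"tz":0,"spin":0},
    {"tx":0,"ty":0,"tz":0,"spin":0}
  ]
}}

```text
time_s: 22.35
eef_pos: [0.467, -0.2125, 0.2286]
orientation: [-0.625, 0.781, 0.0, -0.0]
contact_force: [-0.4, -0.2, -2.7]
grip_width: 0.377
finger_force: 40.6
```

Call:
{"op": "arm_command", "data": {
  "increments": [
    {"tx":0.0005,"ty":0,"tz":0,"spin":0},
    {"tx":0,"ty":0,"tz":0,"spin":0}
  ]
}}

```text
time_s: 22.6
eef_pos: [0.467, -0.2128, 0.2286]
orientation: [-0.625, 0.78, 0.0, 0.0]
contact_force: [0.8, 1.7, -1.6]
grip_width: 0.374
finger_force: 40.6
```

Call:
{"op": "arm_command", "data": {
  "increments": [
    {"tx":0.0005,"ty":0,"tz":0,"spin":0},
    {"tx":0,"ty":0,"tz":0,"spin":0}
  ]
}}

```text
time_s: 22.85
eef_pos: [0.4669, -0.213, 0.2286]
orientation: [-0.625, 0.78, 0.0, 0.001]
contact_force: [2.1, 5.5, -0.3]
grip_width: 0.376
finger_force: 40.8
```

Short-leg contact came at y ≈ -0.2126. I'll back off 1 mm and then press straight down.

Call:
{"op": "arm_command", "data": {
  "increments": [
    {"tx":-0.0019,"ty":-0.0003,"tz":0,"spin":0},
    {"tx":0,"ty":0,"tz":0,"spin":0},
    {"tx":0,"ty":0,"tz":0.0015,"spin":0},
    {"tx":0,"ty":0,"tz":0.001,"spin":0},
    {"tx":0,"ty":0,"tz":0,"spin":0}
  ]
}}

```text
time_s: 23.48
eef_pos: [0.4675, -0.2117, 0.2259]
orientation: [-0.625, 0.781, 0.0, -0.0]
contact_force: [-0.3, -0.3, -2.0]
grip_width: 0.378
finger_force: 40.6
```

Call:
{"op": "arm_command", "data": {
  "increments": [
    {"tx":0,"ty":0,"tz":0.001,"spin":0},
    {"tx":0,"ty":0,"tz":0.001,"spin":0},
    {"tx":0,"ty":0,"tz":0.001,"spin":0},
    {"tx":0,"ty":0,"tz":0,"spin":0}
  ]
}}

```text
time_s: 23.98
eef_pos: [0.4676, -0.2116, 0.2233]
orientation: [-0.625, 0.78, -0.0, -0.0]
contact_force: [-1.0, 0.8, 2.8]
grip_width: 0.379
finger_force: 41.2
```

Call:
{"op": "arm_command", "data": {
  "increments": [
    {"tx":0,"ty":0,"tz":0.0008,"spin":0},
    {"tx":0,"ty":0,"tz":0,"spin":0}
  ]
}}

```text
time_s: 24.22
eef_pos: [0.4675, -0.2116, 0.2225]
orientation: [-0.625, 0.78, -0.0, 0.0]
contact_force: [-2.5, 1.2, 5.9]
grip_width: 0.377
finger_force: 41.5
```

Call:
{"op": "arm_command", "data": {
  "increments": [
    {"tx":0,"ty":0,"tz":0.0003,"spin":0},
    {"tx":0,"ty":0,"tz":0,"spin":0}
  ]
}}

```text
time_s: 24.48
eef_pos: [0.4675, -0.2116, 0.2223]
orientation: [-0.625, 0.78, -0.0, 0.0]
contact_force: [-2.6, 0.5, 6.0]
grip_width: 0.376
finger_force: 41.5
```

Call:
{"op": "arm_command", "data": {
  "increments": [
    {"tx":0,"ty":0,"tz":-0.002,"spin":0},
    {"tx":0,"ty":0,"tz":-0.003,"spin":0},
    {"tx":0,"ty":0,"tz":-0.01,"spin":0},
    {"tx":0,"ty":0,"tz":-0.02,"spin":0},
    {"tx":0,"ty":0,"tz":-0.03,"spin":0},
    {"tx":0,"ty":0,"tz":-0.03,"spin":0}
  ]
}}

```text
time_s: 25.22
eef_pos: [0.4675, -0.2116, 0.3183]
orientation: [-0.625, 0.78, 0.0, 0.0]
contact_force: [0.2, -0.3, -2.5]
grip_width: 0.377
finger_force: 40.5
```

```bash
python3 - <<'E'
from h import *
s=env.state();print(s['time_s'],s['eef_pos'],s['contact_force'])
plan([.4785,.097,.318],-.196)
E
```

```text
25.225 [ 0.46748351 -0.2115566   0.31826492] [ 0.22230112 -0.34546885 -2.4797216 ]
shift before spin [-3.035e-01  5.660e-02  3.000e-04] spin -0.0241 shift if after spin [-3.048e-01  4.930e-02  3.000e-04]
```

Call:
{"op": "arm_command", "data": {
  "increments": [
    {"tx":0,"ty":0,"tz":0,"spin":-0.024},
    {"tx":-0.02,"ty":0.0032,"tz":0,"spin":0},
    {"tx":-0.04,"ty":0.0065,"tz":0,"spin":0},
    {"tx":-0.04,"ty":0.0065,"tz":0,"spin":0},
    {"tx":-0.045,"ty":0.0073,"tz":0,"spin":0},
    {"tx":-0.045,"ty":0.0073,"tz":0,"spin":0},
    {"tx":-0.045,"ty":0.0073,"tz":0,"spin":0},
    {"tx":-0.04,"ty":0.0065,"tz":0,"spin":0},
    {"tx":-0.02,"ty":0.0032,"tz":0,"spin":0},
    {"tx":-0.0098,"ty":0.0015,"tz":0,"spin":0},
    {"tx":0,"ty":0,"tz":0,"spin":0},
    {"tx":0,"ty":0,"tz":0,"spin":0}
  ]
}}

```text
time_s: 26.72
eef_pos: [0.4785, 0.0964, 0.3167]
orientation: [-0.634, 0.773, 0.0, -0.0]
contact_force: [0.1, -0.1, -2.1]
grip_width: 0.376
finger_force: 40.6
```

```bash
python3 - <<'E'
from h import *
f=grab('top','t6');g=grab('side','s6')
plan([.4784,.0971,.2066],-.196);s=env.state();print(s['time_s'],s['eef_pos'])
k=4.5;a=cv2.imread('pics/t6.png')[205:325,335:455];b=cv2.imread('pics/s6.png')[215:325,300:387]
C=np.zeros((540,800,3),np.uint8);C[:,:540]=cv2.resize(a,None,fx=k,fy=k,interpolation=cv2.INTER_CUBIC);C[:330,540:]=cv2.resize(b,(260,330));cv2.imwrite('pics/z6.png',C)
E
```

```text
shift before spin [-0.0008  0.0004  0.1103] spin -0.0013 shift if after spin [-0.0008  0.0004  0.1103]
26.825 [0.47860829 0.09623059 0.31688995]
```

View pics/z6.png

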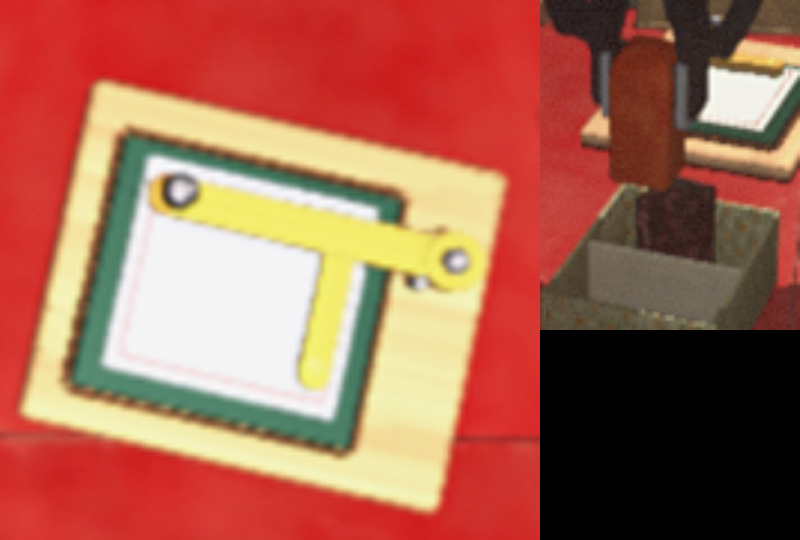

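The square and board are unchanged, the seal is still upright in the grip, and no impression is rendered on the card. I'll set the seal back in its compartment.

Call:
{"op": "arm_command", "data": {
  "increments": [
    {"tx":-0.0008,"ty":0.0004,"tz":0.02,"spin":0},
    {"tx":0,"ty":0,"tz":0.025,"spin":0},
    {"tx":0,"ty":0,"tz":0.025,"spin":0},
    {"tx":0,"ty":0,"tz":0.02,"spin":0},
    {"tx":0,"ty":0,"tz":0.012,"spin":0},
    {"tx":0,"ty":0,"tz":0.005,"spin":0},
    {"tx":0,"ty":0,"tz":0.001,"spin":0},
    {"tx":0,"ty":0,"tz":0,"spin":0}
  ]
}}

```text
time_s: 27.82
eef_pos: [0.4786, 0.0978, 0.2095]
orientation: [-0.634, 0.773, -0.0, 0.0]
contact_force: [-0.1, 0.3, -2.2]
grip_width: 0.376
finger_force: 40.6
```

Call:
{"op": "arm_command", "data": {
  "increments": [
    {"tx":0,"ty":0,"tz":0.0007,"spin":0},
    {"tx":0,"ty":0,"tz":0,"spin":0}
  ]
}}

```text
time_s: 28.08
eef_pos: [0.4784, 0.0979, 0.2085]
orientation: [-0.635, 0.773, -0.0, 0.0]
contact_force: [0.4, -0.3, -2.6]
grip_width: 0.378
finger_force: 40.6
```

Call:
{"op": "arm_command", "data": {
  "increments": [
    {"tx":0,"ty":0,"tz":0.0008,"spin":0},
    {"tx":0,"ty":0,"tz":0.0003,"spin":0},
    {"tx":0,"ty":0,"tz":0,"spin":0}
  ]
}}

```text
time_s: 28.45
eef_pos: [0.4783, 0.0978, 0.2071]
orientation: [-0.634, 0.773, 0.0, -0.0]
contact_force: [0.0, 0.6, -0.5]
grip_width: 0.379
finger_force: 40.6
```

Call:
{"op": "arm_command", "data": {
  "increments": [
    {"tx":0,"ty":0,"tz":0.0004,"spin":0},
    {"tx":0,"ty":0,"tz":0,"spin":0}
  ]
}}

```text
time_s: 28.7
eef_pos: [0.4784, 0.0978, 0.2068]
orientation: [-0.635, 0.773, 0.0, -0.0]
contact_force: [0.6, -0.2, -1.5]
grip_width: 0.376
finger_force: 40.6
```

Call:
{"op": "arm_command", "data": {
  "increments": [
    {"tx":0,"ty":0,"tz":0.0004,"spin":0},
    {"tx":0,"ty":0,"tz":0,"spin":0}
  ]
}}

```text
time_s: 28.95
eef_pos: [0.4783, 0.0978, 0.2066]
orientation: [-0.634, 0.773, -0.0, 0.0]
contact_force: [-1.8, 0.0, 3.4]
grip_width: 0.376
finger_force: 41.1
```

Touching down. Release, then lift straight up.

Call:
{"op": "arm_command", "data": {
  "increments": [
    {"tx":0,"ty":0,"tz":0,"spin":0},
    {"tx":0,"ty":0,"tz":0,"spin":0},
    {"tx":0,"ty":0,"tz":0,"spin":0}
  ],
  "hand": 0.46
}}

```text
time_s: 29.32
eef_pos: [0.4784, 0.0978, 0.2064]
orientation: [-0.634, 0.773, -0.0, 0.0]
contact_force: [-0.9, -0.8, -0.0]
grip_width: 0.542
finger_force: 0.0
```

Call:
{"op": "arm_command", "data": {
  "increments": [
    {"tx":0,"ty":0,"tz":-0.01,"spin":0},
    {"tx":0,"ty":0,"tz":-0.02,"spin":0},
    {"tx":0,"ty":0,"tz":-0.03,"spin":0},
    {"tx":0,"ty":0,"tz":-0.04,"spin":0},
    {"tx":0,"ty":0,"tz":-0.04,"spin":0},
    {"tx":0,"ty":0,"tz":0,"spin":0}
  ]
}}

```text
time_s: 30.08
eef_pos: [0.4788, 0.0979, 0.3499]
orientation: [-0.635, 0.773, -0.002, 0.002]
contact_force: [0.1, -0.6, -0.4]
grip_width: 0.538
finger_force: 0.0
```

```bash
python3 - <<'E'
from h import *
g=grab('side','s7');s=env.state();print(s['time_s'],s['eef_pos'],s['contact_force'],s['grip_width'])
cv2.imwrite('pics/s7c.png',cv2.resize(g['frame'][190:350,230:420,::-1],None,fx=3.5,fy=3.5,interpolation=cv2.INTER_CUBIC))
E
```

```text
30.125 [0.47841372 0.0978351  0.34802153] [-0.34313652 -0.35603533 -0.56331034] 0.5445538983046966
```

View pics/s7c.png

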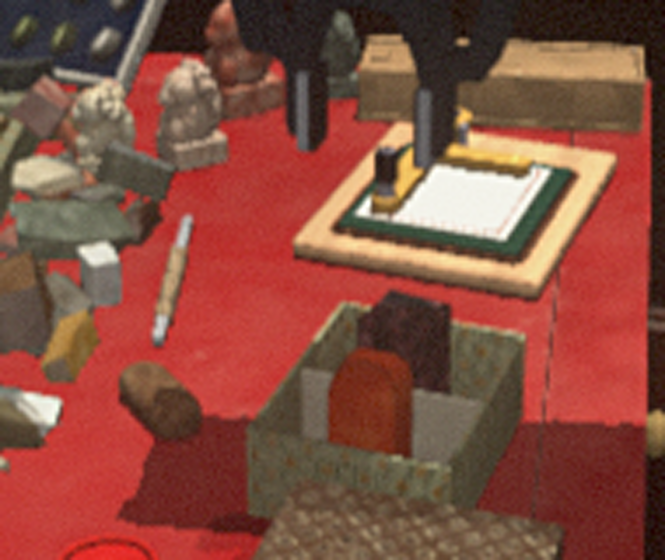

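The orange seal stands upright in its compartment at crop (370,405). The dark seal is undisturbed, the square is still at its stop and the gripper is clear.

```bash
python3 -c "from bench import env;print(env.close_job())"
```

```text
the job is handed in; nothing more can be done
None
```

The job is handed in at about 30 s: square at its stop, seal dabbed (about 13 N), pressed about 2 mm into the mat, about 1 mm from each leg, and set back upright; the camera showed no impression, so the print itself is unconfirmed.

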